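# Check the three arms of a hub on the dial gauge and rack it

### The job

Pick up the three-armed hub by its stem and, keeping it upright, present the flat end of each arm in turn squarely to the dial gauge's plunger: first the narrow arm, then the middle-width arm, then the wide arm. Each time press the plunger about halfway in (5 mm of its 10 mm) with the middle of the arm's end face and hold still for half a second, never driving the plunger to its stop. Then set the hub gently upright on the narrow raised rail, centred across it and between the two round spindles already there, and let go; do not drop it, and leave all four round spindles where they stand.

Things in the scene. Friction and masses are not known exactly. Their poses are not given: they have to be found in the camera images.
- hub: loose aluminium hub, upright, 0.36-0.6 kg, 112 mm tall; the only part with arms. Origin: centre of underside, z up its axis. Round core dia. 44 mm up to height 44; three flat-ended arms at heights 20 to 44, ends 34 mm from the axis: 16 mm wide (narrow, along +x), 27 (middle, 120 deg counterclockwise from above), 40 (wide, 240 deg). Heights 44 to 112: round stem dia. 26 mm, to grip at any yaw
- hub_narrow (a point): middle of the end face of the hub's narrow arm (16 wide x 24 mm high), 34 mm from the axis, 32 mm above the hub's underside; its x axis points straight out of the face
- hub_middle (a point): the same for the middle arm (27 wide x 24 mm high)
- hub_wide (a point): the same for the wide arm (40 wide x 24 mm high)
- gauge: dial gauge on a block-shaped magnetic stand (60 x 50 x 55 mm), fixed to the bench. Origin: centre of the block's underside. A column carries a round dial (dia. 58, 22 mm thick, lying flat, white face up, centred 25 mm towards -x of the origin) at 140 mm height; a level plunger points along the gauge's -x. Highest point 160 mm (column, 18 mm towards +x)
- plunger_tip (a point): rounded tip (diameter 10 mm) of the gauge's plunger; free, it lies 100 mm from the gauge's origin along its -x, 140 mm above the bench; it moves with the plunger
- plunger (a joint): how far the plunger is pressed in, towards the gauge's +x: 0 m free (sprung out), 0.010 m at its stop; the spring gives 0.6 N to 1.6 N
- rail: narrow raised steel rail fixed to the bench, an I section 250 mm long along its y, flat top 40 mm wide along its x and 60 mm above the bench (base flange 90 mm wide, 12 mm high). Origin: centre of its underside. The free place for the hub is at the middle of its length
- spindle_a: round stepped steel spindle, no arms, 80 mm tall, diameter 36 mm, loose, standing on the bench; origin: centre of its underside
- spindle_b: another one, the same, standing on the bench
- spindle_c: another one, the same, standing on the rail 85 mm from the rail's middle towards its +y
- spindle_d: another one, the same, standing on the rail 85 mm from the rail's middle towards its -y
Things that resemble listed ones, but are neither listed nor needed, are in the scene too. What is shaped like the hub but blue is not meant. There is more than one size of the gauge; the one meant has the size given above.

How it is judged:
By the outcome, as a careful person would: the job done as asked, in the order asked, and still so for the second after the job is handed in, with the robot touching nothing.
It also fails if it takes over 72 s, if anything falls off the work surface, if the arm or the gripper's body presses on something with over 40 N, if the wrist force passes 120 N, or if a joint passes its speed limit or range.

### The arm

A 6-joint arm with a two-finger parallel gripper is mounted at the origin on the work surface. World frame = base frame: x ahead of the robot, y to its left, z up, the work surface at z = 0. Lengths are in m, angles in rad, forces in N, time in s.
With the tool pointing down it reaches from about 0.375 to 0.9 m from the base axis. Payload 3.1 kg.
Tool frame: the origin (TCP) lies at the very end of the fingers, on their centre line; the grasp point (between the pads) lies 19 mm behind it (manip.hold_point_z is the distance from the TCP to the grasp point, in m); y points along the fingers, z is the direction in which the jaws open and shut, and the axes are right-handed (so a half turn about y gives the same grasp; the last joint's range is limited). The gripper opens to 85 mm and grips with 20 to 120 N. Pads are 22 mm wide; open, the fingers measure 114 mm over their backs; the gripper's body (76 mm by 85 mm) begins 54 mm behind the grasp point. The pads swing forward as they close: fully open they stand 13 mm farther back than shut.
Start: joints at [0.994, 0.527, 1.433, -0, 1.181, -0.178], TCP at [0.243, 0.576, 0.231] pointing down, gripper open.
Joint ranges: [-3.08, 3.08], [-0.75, 2.2], [0.22, 2.44], [-1.43, 4.57], [0, 2.65], [-2.85, 2.85]. Speed limits (rad/s): [2.79, 2.79, 3.14, 3.14, 3.14, 3.14].

### API

Orientations are given as a unit quaternion [x, y, z, w].
In Python, from station import manip, eyes, workorder gives the robot as it stands. The module is installed in compiled form; this text tells all that it offers.
- The arm moves only by the shell command python3 -m jog 'ROWS' [OPENING] [FORCE]. ROWS is JSON, a list of rows, each a list of 2 entries, a list of its own where there are three numbers: the shift along the tool's x, y, z in cm, then the turn about the tool's y in rad. A call has 1 to 20 rows; each row is the pose to reach, as a shift and turn from the pose commanded when the call began, along the tool's axes at that moment; what a row does not reach only later rows make up. A row lasts 1/12 s, in which the tool goes at most 41.7 mm and 7.16 degrees, less where a joint would pass 70% of its speed; a pose out of reach is approached as far as the arm can. A call with a gripper value outside its range is refused whole. OPENING is the finger opening in cm, from 0 to 8.54, set as the call begins (- or left out, the last holds). The fingers move at their own pace and stop on an object; FORCE is the grip in N (left out, the last holds). Time passes only in rows, so rows that repeat a pose let the fingers close. It gives the time, the measured TCP pose, the force and the opening at its end, in the units of the state.
- manip.sense(): the state, without advancing time (a new reading comes with each control period).
- eyes.snapshot(name): name is "scene" or "top" or "wrist"; returns a dict with "frame" (400x640x3 uint8, red, green, blue), "vfov" (degrees; the focal length in pixels is half the picture's height over the tangent of half this angle, whatever the lens; pixels are square), "cx", "cy" (the principal point, pixels), "rvec" (rotation vector, rad) and "tvec" (3), from world to camera coordinates, as OpenCV has them. Camera axes: x right, y down, z forward; pixel columns grow to the right and rows downward; lengths in m; the calibration is good to about 2 mm. A picture is of the moment at which its call begins. There is no depth.
- workorder.sign_off(): hands the job in, once; it reports no verdict.
The state is a dict: "t": time; "q": joint angles; "qd": joint speeds; "tau": joint torques, N m; "tcp_pos": TCP position; "tool_rot": TCP orientation; "force": force on the tool from outside, world axes, zero at the start; "ft_torque": the same for the moment, N m; "finger_gap": opening from 0.0 (shut) to 1.0 (fully open).
Only numpy, scipy, OpenCV 4.12 (cv2) and the standard library are available. Lean on these libraries where they do the work, as an engineer would, in place of code of your own. Each camera call takes 0.05 s, during which the arm holds its last target. There are 200 camera calls.

## Working session

There is one attempt and no reset: what is moved stays moved. The work goes in short steps, Python scripts to look and compute and a shell command to move; the robot and the scene stay as the last step left them, time stands still between calls to the robot, and variables do not carry over. Pictures are saved under pics/ and viewed, about 8 in all and at most 12, crops included, and the job is handed in when it is done.

```bash
mkdir -p pics; python3 - <<'E'
from station import manip, eyes
import cv2, json
s=manip.sense(); print({k:(v if not hasattr(v,'tolist') else [round(float(x),4) for x in v]) for k,v in s.items()}); print(manip.hold_point_z)
for n in ("scene","top"):
    d=eyes.snapshot(n); cv2.imwrite(f'pics/{n}0.png',d["frame"][:,:,::-1]); print(n,d['vfov'],d['cx'],d['cy'],d['rvec'],d['tvec'])
    import numpy as np; R=cv2.Rodrigues(np.array(d['rvec']))[0]; print(-R.T@np.array(d['tvec']))
E
```

```text
{'t': 0.0, 'q': [0.9935, 0.5285, 1.4339, 0.0, 1.1814, -0.1785], 'qd': [0.0015, 0.0005, -0.0007, 0.0007, -0.0015, -0.002], 'tau': [-0.0011, -44.2347, -17.8026, -0.0003, 0.0085, 0.0], 'tcp_pos': [0.2423, 0.5754, 0.2303], 'tool_rot': [0.6938, -0.1403, 0.1398, -0.6924], 'force': [0.3493, 0.2761, -0.1954], 'ft_torque': [-0.0036, -0.0529, 0.0056], 'finger_gap': 0.9997363015193738}
0.0187
scene 56.392985712556644 321.1266702791669 201.98054447754967 [ 1.56993361  1.83720841 -0.88988174] [ 0.15720032 -0.25352194  1.44643081]
[1.29672387 0.05312705 0.7048632 ]
top 52.818611555616464 319.98028620893234 193.023821631405 [ 2.14008857 -2.14236749  0.12950526] [-0.04349811  0.54929173  0.96391932]
[ 0.41079318 -0.06187704  1.02964757]
```

View pics/scene0.png

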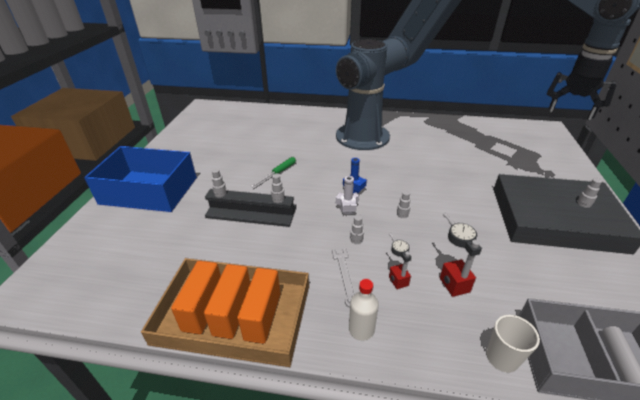

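View pics/top0.png

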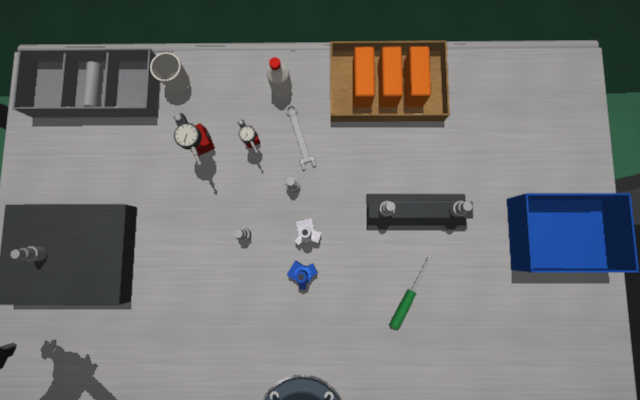

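Scene/top show: the white hub at top (306,232), with its blue look-alike at (302,272); the four spindles at (292,186), (243,235), (388,209) and (463,209), the last two on the rail, plus a shape on the black block at (30,254). There are two gauges, a large one at (187,135) and a small one at (248,133). My choices are the white hub and the large gauge (dial about 28 px, roughly 60 mm). Next, a close crop.

```bash
cat > h.py <<'E'
import numpy as np, cv2
from station import manip, eyes
from scipy.spatial.transform import Rotation as Ro
def cam(d):
    f=d['frame'].shape[0]/2/np.tan(np.radians(d['vfov']/2)); R=cv2.Rodrigues(np.array(d['rvec'],float))[0]; t=np.array(d['tvec'],float)
    return f,R,t
def px2w(d,u,v,z):
    f,R,t=cam(d); c=-R.T@t; r=R.T@np.array([(u-d['cx'])/f,(v-d['cy'])/f,1]); return c+r*(z-c[2])/r[2]
def w2px(d,p):
    f,R,t=cam(d); q=R@np.array(p)+t; return np.array([d['cx']+f*q[0]/q[2],d['cy']+f*q[1]/q[2]])
def crop(d,x0,y0,w,h,s):
    return cv2.resize(d['frame'][y0:y0+h,x0:x0+w,::-1],None,fx=s,fy=s,interpolation=cv2.INTER_CUBIC)
def st():
    s=manip.sense(); R=Ro.from_quat(s['tool_rot']).as_matrix()
    print('t',s['t'],'tcp',np.round(s['tcp_pos'],4),'F',np.round(s['force'],2),'gap',round(s['finger_gap'],3)); print('R cols x,y,z',np.round(R.T,4).tolist(),'q',np.round(s['q'],3)); return s,R
E
python3 - <<'E'
from h import *
d=eyes.snapshot('top')
a=crop(d,265,205,80,90,5); b=crop(d,150,105,80,90,5)
c=crop(d,355,180,130,60,6)
cv2.imwrite('pics/c1.png',np.hstack([a,b])); cv2.imwrite('pics/c2.png',c)
for u,v,z in [(306,232,.112),(187,135,.15),(388,209,.14),(463,209,.14),(292,183,.08),(243,233,.08)]: print((u,v,z),np.round(px2w(d,u,v,z),3))
st()
E
```

```text
(306, 232, 0.112) [ 0.45  -0.014  0.112]
(187, 135, 0.15) [0.667 0.255 0.15 ]
(388, 209, 0.14) [ 0.499 -0.196  0.14 ]
(463, 209, 0.14) [ 0.499 -0.361  0.14 ]
(292, 183, 0.08) [0.568 0.022 0.08 ]
(243, 233, 0.08) [0.449 0.137 0.08 ]
t 0.15 tcp [0.2424 0.5755 0.2306] F [-0.44 -0.51  0.18] gap 0.998
R cols x,y,z [[0.9215, -0.3883, -0.0003], [-0.0009, -0.0014, -1.0], [0.3883, 0.9215, -0.0016]] q [ 0.994  0.528  1.434 -0.     1.181 -0.178]
```

View pics/c1.png

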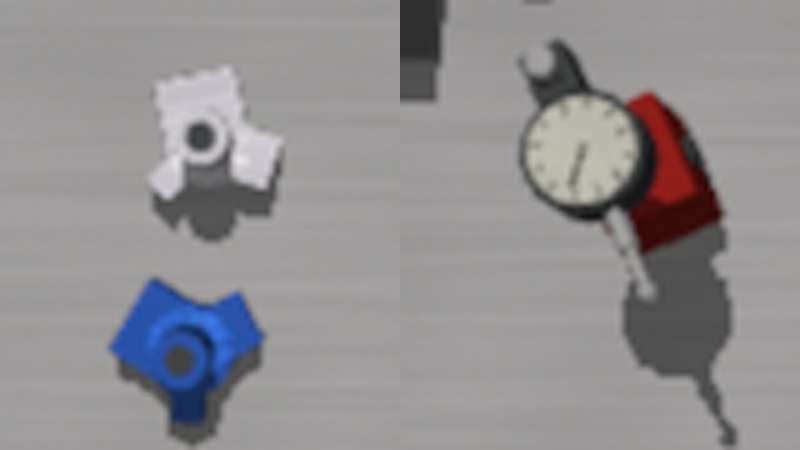

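View pics/c2.png

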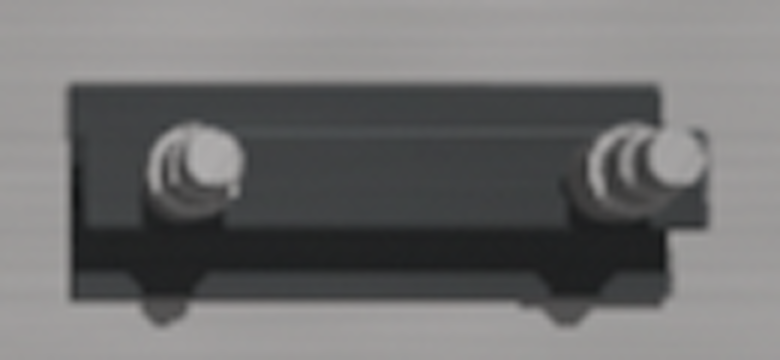

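The crop confirms the white hub: narrow arm to the lower left, middle right, wide up, which runs counterclockwise as described. The large gauge's dial is at (186,135) and its tip at about (199,164). The rail crop shows the two spindles standing on it. Now I'll fit models to the images.

```bash
cat > fit.py <<'E'
from h import *
from scipy.optimize import minimize
def circ(r,z,n=40): a=np.linspace(0,2*np.pi,n); return np.c_[r*np.cos(a),r*np.sin(a),z+0*a]
def prism(pts2,z0,z1): p=np.array(pts2); return np.vstack([np.c_[p,np.full(len(p),z)] for z in (z0,z1)])
def hub_parts():
    P=[np.vstack([circ(.022,0),circ(.022,.044)]),np.vstack([circ(.013,.044),circ(.013,.112)])]
    for k,w in enumerate((.016,.027,.040)):
        a=k*2*np.pi/3; R=np.array([[np.cos(a),-np.sin(a)],[np.sin(a),np.cos(a)]])
        P.append(prism((R@np.array([[0,-w/2],[.034,-w/2],[.034,w/2],[0,w/2]]).T).T,.020,.044))
    return P
def render(d,parts,x,y,z,yaw,S,box):
    x0,y0,w,h=box; m=np.zeros((h*S,w*S),np.uint8); c,s=np.cos(yaw),np.sin(yaw)
    R=np.array([[c,-s,0],[s,c,0],[0,0,1]]); f,Rc,t=cam(d)
    for P in parts:
        q=(P@R.T+[x,y,z])@Rc.T+t; uv=np.c_[d['cx']+f*q[:,0]/q[:,2],d['cy']+f*q[:,1]/q[:,2]]
        uv=((uv-[x0,y0]+.5)*S-.5); hull=cv2.convexHull((uv*16).round().astype(np.int32)); cv2.fillConvexPoly(m,hull,255,shift=4)
    return cv2.resize(m,(w,h),interpolation=cv2.INTER_AREA)/255.
def fit(d,parts,mask,box,z,x0):
    x0=np.array(x0); best=None
    for dy in (-.2,0,.2):
        g=lambda p: np.abs(render(d,parts,p[0]/100,p[1]/100,z,p[2]*.2,8,box)-mask).sum()
        s=np.array([x0[0]*100,x0[1]*100,(x0[2]+dy)/.2])
        r=minimize(g,s,method='Nelder-Mead',options=dict(initial_simplex=s+np.vstack([np.zeros(3),np.eye(3)*.6]),xatol=1e-3,fatol=1e-2))
        if best is None or r.fun<best.fun: best=r
    p=best.x; return p[0]/100,p[1]/100,p[2]*.2,best.fun,mask.sum()
E
python3 - <<'E'
from fit import *
out=[]
for n in ('top','scene'):
    d=eyes.snapshot(n); u,v=w2px(d,(.45,-.014,.05)).astype(int)
    box=(u-25,v-30,50,52) if n=='top' else (u-25,v-32,50,60)
    x0,y0,w,h=box; im=d['frame'][y0:y0+h,x0:x0+w].astype(int); blue=im[...,2]-im[...,0]>40
    m=(im.min(2)>182)&~blue
    m=cv2.morphologyEx(m.astype(np.uint8),cv2.MORPH_CLOSE,np.ones((5,5)))
    k,l,s,_=cv2.connectedComponentsWithStats(m); j=1+np.argmax(s[1:,4]); m=(l==j)*1.
    r=fit(d,hub_parts(),m,box,0,(.45,-.014,2.5)); print(n,np.round(r,4))
    mod=render(d,hub_parts(),*r[:2],0,r[2],8,box)
    o=im.astype(np.uint8)[:,:,::-1].copy(); o2=o.copy(); o2[...,2]=np.maximum(o2[...,2],(m*255).astype(np.uint8)); o3=o.copy(); o3[...,1]=np.maximum(o3[...,1],(mod*255).astype(np.uint8))
    out.append(cv2.resize(np.hstack([o,o2,o3]),(750,300 if n=='scene' else 260),interpolation=cv2.INTER_NEAREST))
cv2.imwrite('pics/fit1.png',np.vstack(out))
d=eyes.snapshot('top'); 
for z in (.140,.151): print('dial',px2w(d,186,135,z))
print('tip',px2w(d,199,164,.14))
E
```

```text
top [ 4.507000e-01 -9.400000e-03  2.306900e+00  1.539804e+02  3.190000e+02]
scene [ 4.206000e-01 -9.900000e-03  2.205800e+00  4.090784e+02  1.260000e+02]
dial [0.66988476 0.26105659 0.14      ]
dial [0.66668123 0.2570637  0.151     ]
tip [0.60201139 0.22826769 0.14      ]
```

View pics/fit1.png

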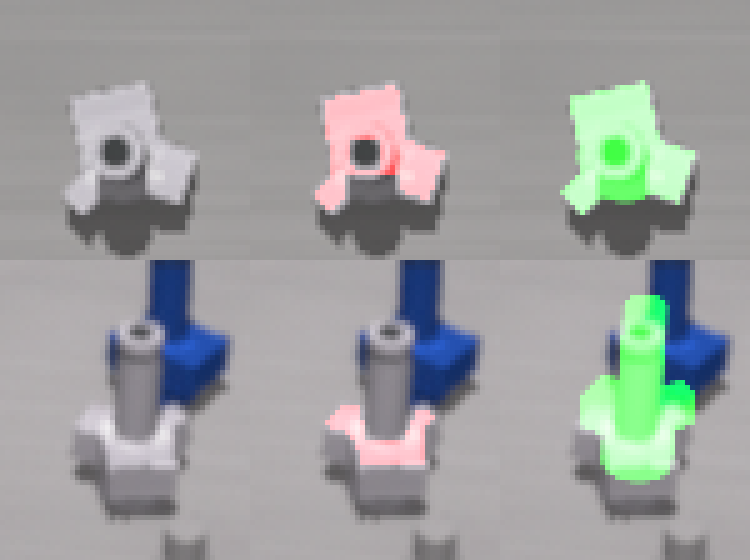

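The hub fit from the top view is good: (0.451, -0.009), yaw 2.307. The scene mask misses the shaded faces, so I'm dropping that fit. The gauge yaw is about 0.42. Moving above the hub with a 1.0 rad turn, so that all three presentations stay inside the last joint's range.

```bash
python3 -m jog '[[[1,0,-1],0.05],[[3,0,-3],0.12],[[5.5,-1,-6],0.2],[[8,-1,-9],0.28],[[10.5,-1,-11.5],0.36],[[13,-1,-14],0.44],[[15.5,-1,-17],0.5],[[18,-1,-20],0.56],[[20.5,-1,-22.5],0.62],[[23,-1,-25],0.68],[[26,-1,-28],0.74],[[29,-1,-31],0.8],[[31.5,-1,-34],0.86],[[34,-1,-37],0.92],[[37,-1,-40],0.96],[[39,-1,-43],1.0],[[41,-1,-45],1.0],[[41.9,-1,-45.8],1.0],[[41.9,-1,-45.8],1.0],[[41.9,-1,-45.8],1.0]]' 6 && python3 - <<'E'
from h import *
s,R=st(); d=eyes.snapshot('wrist'); cv2.imwrite('pics/w1.png',d['frame'][:,:,::-1]); f,Rc,t=cam(d); print(d['vfov'],-Rc.T@t, Rc[2])
print(w2px(d,(.4507,-.0094,.112)), w2px(d,(.602,.228,.14)))
E
```

```text
t: 1.97
tcp_pos: [0.4505, -0.0085, 0.2411]
tool_rot: [-0.541, 0.456, -0.455, 0.541]
force: [-0.2, 0.2, -0.5]
finger_gap: 0.701
t 1.9667 tcp [ 0.4505 -0.0085  0.2411] F [-0.21  0.25 -0.53] gap 0.701
R cols x,y,z [[0.1699, -0.9855, -0.0011], [-0.001, 0.001, -1.0], [0.9855, 0.1699, -0.0008]] q [-2.680e-01  2.800e-01  1.840e+00  1.000e-03  1.024e+00 -4.390e-01]
70.46389119716956 [0.44043979 0.05951692 0.38282957] [ 0.04561416 -0.26576731 -0.96295747]
[314.26185787 194.30978114] [586.61824631 -86.51309648]
```

View pics/w1.png

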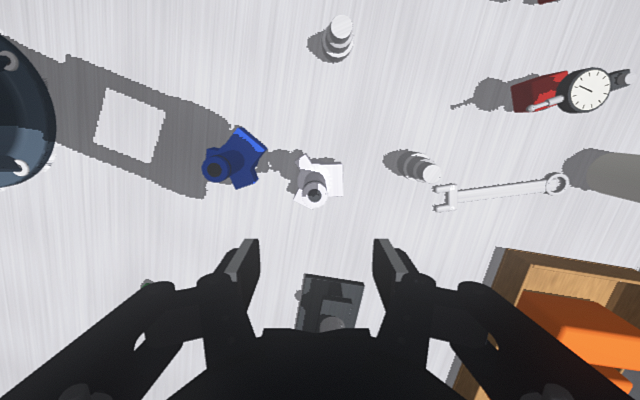

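The wrist view shows the stem top at (314,195), where the projection predicted it, with the jaws spanning the stem line and clear of the blue hub. Descending and gripping.

```bash
python3 -m jog '[[[0.1,1.5,0],0],[[0.1,3.5,0],0],[[0.1,6,0],0],[[0.1,8.5,0],0],[[0.1,11,0],0],[[0.1,13.5,0],0],[[0.1,15.5,0],0],[[0.1,17,0],0],[[0.1,17.9,0],0],[[0.1,17.9,0],0],[[0.1,17.9,0],0]]' && python3 -m jog '[[[0,0,0],0],[[0,0,0],0],[[0,0,0],0],[[0,0,0],0],[[0,0,0],0],[[0,0,0],0],[[0,0,0],0],[[0,0,0],0]]' 1.5 50 && python3 -m jog '[[[0,-0.5,0],0],[[0,-2,0],0],[[0,-4,0],0],[[0,-6.5,0],0],[[0,-9,0],0],[[0,-11.5,0],0],[[0,-13,0],0],[[0,-14,0],0],[[0,-14,0],0],[[0,-14,0],0]]' && python3 - <<'E'
from h import *
s,R=st()
for n in('top','wrist'):
    d=eyes.snapshot(n); cv2.imwrite(f'pics/{n}2.png',d['frame'][:,:,::-1])
E
```

```text
t: 2.93
tcp_pos: [0.4507, -0.0087, 0.0624]
tool_rot: [0.542, -0.455, 0.454, -0.541]
force: [0.5, -0.1, -0.1]
finger_gap: 0.706
t: 3.6
tcp_pos: [0.4513, -0.0099, 0.0632]
tool_rot: [-0.541, 0.455, -0.456, 0.541]
force: [-2.1, 1.0, 7.1]
finger_gap: 0.287
t: 4.43
tcp_pos: [0.4507, -0.0098, 0.2024]
tool_rot: [-0.541, 0.455, -0.455, 0.541]
force: [0.3, -0.2, -4.2]
finger_gap: 0.294
t 4.4333 tcp [ 0.4507 -0.0098  0.2024] F [ 0.29 -0.16 -4.23] gap 0.294
R cols x,y,z [[0.171, -0.9853, 0.0001], [0.0003, -0.0001, -1.0], [0.9853, 0.171, 0.0003]] q [-0.27   0.34   1.887 -0.     0.914 -0.442]
```

View pics/wrist2.png

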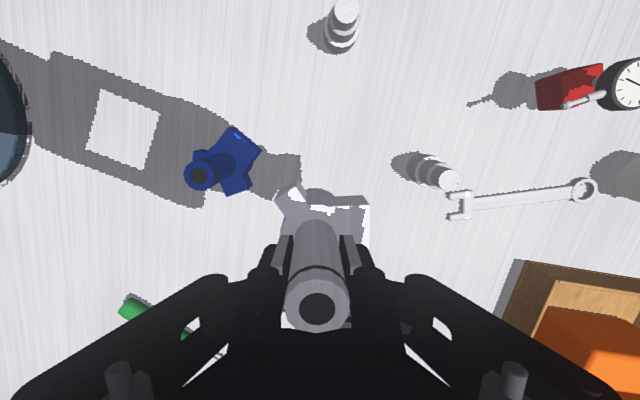

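The wrist view shows the hub held upright by its stem, with the stem bore at about (317,309), and it weighs 4.2 N. Moving to a stand-off in front of the gauge with the narrow arm turned towards it.

```bash
python3 -m jog '[[[-0.5,0,0.3],0.03],[[-1.5,0,1],0.1],[[-2.5,0,1.6],0.2],[[-3.5,0,2.2],0.3],[[-5,0,3],0.42],[[-6.5,0,4],0.54],[[-8,0,5],0.66],[[-9.5,0,6],0.78],[[-11,0,7],0.9],[[-12.5,0,8],1.02],[[-14,0,9],1.14],[[-15.5,0,10],1.26],[[-17,0,11],1.38],[[-18,0,11.4],1.5],[[-18.6,0,11.7],1.6],[[-19.1,0,11.7],1.7],[[-19.1,0,11.7],1.78],[[-19.1,0,11.7],1.84],[[-19.1,0,11.7],1.88],[[-19.1,0,11.7],1.887]]' && python3 -m jog '[[[0,1.5,0],0],[[0,3.1,0],0],[[0,3.1,0],0],[[0,3.1,0],0]]' && python3 - <<'E'
from h import *
s,R=st()
d=eyes.snapshot('wrist'); cv2.imwrite('pics/w3.png',d['frame'][:,:,::-1]); f,Rc,t=cam(d); print(-Rc.T@t)
print('stemtop',w2px(d,np.array(s['tcp_pos'])+[0,0,.049]),'tip',w2px(d,(.602,.228,.14)))
E
```

```text
t: 6.2
tcp_pos: [0.5325, 0.1983, 0.2003]
tool_rot: [-0.05, -0.705, 0.706, 0.053]
force: [-0.0, 0.0, -5.3]
finger_gap: 0.289
t: 6.53
tcp_pos: [0.5323, 0.1981, 0.1696]
tool_rot: [-0.049, -0.705, 0.706, 0.052]
force: [0.6, -0.6, -4.3]
finger_gap: 0.285
t 6.5333 tcp [0.5323 0.1981 0.1696] F [ 0.63 -0.59 -4.32] gap 0.285
R cols x,y,z [[-0.9897, 0.1433, 0.0046], [-0.0047, -0.0007, -1.0], [-0.1433, -0.9897, 0.0014]] q [0.16  0.532 1.635 0.    0.979 1.874]
[0.60214723 0.18901319 0.31088829]
stemtop [318.12207543 311.61218629] tip [249.52309691 129.82918722]
```

View pics/w3.png

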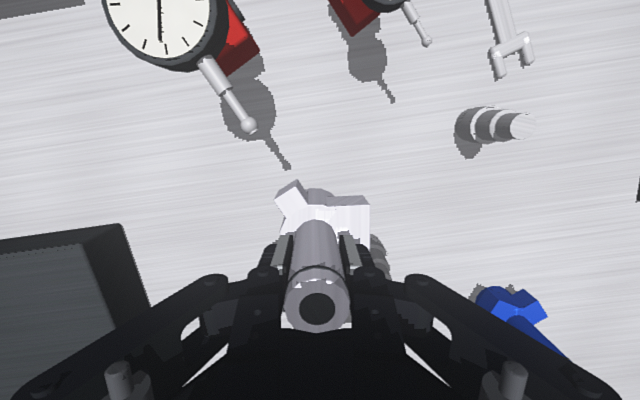

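The view shows the plunger ball at (249,125), the dial above it at (160,15), the narrow arm's end at about (290,187), and the stem bore at (317,309) against a predicted (318,312). Next, an enlarged crop with the model overlaid.

```bash
python3 - <<'E'
from fit import *
d=eyes.snapshot('wrist'); s,R=st(); tcp=np.array(s['tcp_pos'])
S=3.5; x0,y0=180,45; im=crop(d,x0,y0,220,165,S)
psi=np.arctan2(R[1,2],R[0,2]); yaw=2.307-.172+psi; print('yaw',yaw)
T=lambda p: tuple(((w2px(d,p)-[x0,y0]+.5)*S-.5).round().astype(int).tolist())
c,sn=np.cos(yaw),np.sin(yaw); base=tcp-[0,0,.063]; rot=np.array([[c,-sn,0],[sn,c,0],[0,0,1]])
for P in hub_parts()[2:]:
    q=P@rot.T+base; top=q[4:]
    for i in range(4): cv2.line(im,T(top[i]),T(top[(i+1)%4]),(0,0,255),1)
    cv2.line(im,T(top[1]),T(q[1]),(0,0,255),1);cv2.line(im,T(top[2]),T(q[2]),(0,0,255),1)
st_=circ(.013,.112)@rot.T+base
cv2.polylines(im,[np.array([T(p) for p in st_])],True,(0,0,255),1)
g=.419; tip=np.array([.602,.2283,.14]); gx=np.array([np.cos(g),np.sin(g),0])
cv2.line(im,T(tip),T(tip+gx*.05),(0,200,0),1)
cv2.imwrite('pics/w3c.png',im)
E
```

```text
t 6.6333 tcp [0.534  0.1984 0.1714] F [ 0.16 -0.71 -4.86] gap 0.288
R cols x,y,z [[-0.9897, 0.1435, -0.0001], [0.0001, -0.0, -1.0], [-0.1435, -0.9897, -0.0]] q [ 0.16   0.53   1.633 -0.     0.978  1.874]
yaw 0.42024803473892414
```

View pics/w3c.png

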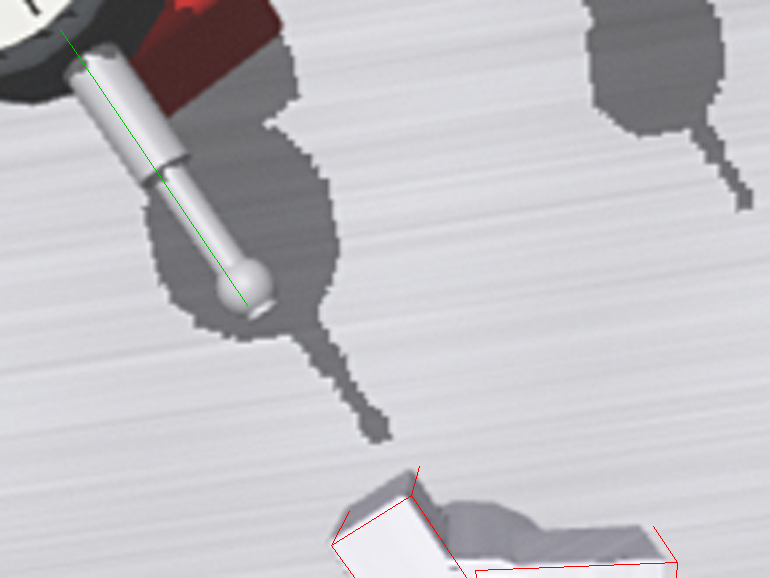

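The hub overlay agrees to within a millimetre. The plunger axis lies slightly right of my green line: ball centre at crop (245,286), nub end (263,311), sleeve middle (93,60). Converting to world coordinates.

```bash
python3 - <<'E'
from h import *
d=eyes.snapshot('wrist'); s,R=st()
P=lambda u,v,z=.14: px2w(d,180+(u+.5)/3.5-.5,45+(v+.5)/3.5-.5,z)
sl,ro,b,nub=[P(*p) for p in((93,60),(170,172),(245,286),(263,311))]
for n,p in zip(('sleeve','rod','ball','nub'),(sl,ro,b,nub)): print(n,np.round(p,4))
v=b-sl; print('yaw sleeve->ball',np.arctan2(-v[1],-v[0])); v=b-ro; print('rod->ball',np.arctan2(-v[1],-v[0])); print('nub-ball',np.linalg.norm(nub-b)); print('dial-nub',np.linalg.norm(nub-np.array([.6667,.2571,.14])))
print('dial-ball yaw',np.arctan2(*( np.array([.6667,.2571])-b[:2])[::-1]))
# wrist view dial: fit ellipse of white face unavailable; top view sub-pixel
t=eyes.snapshot('top'); im=t['frame'].astype(int); m=((im.min(2)>165)).astype(np.uint8); 
m[:, :165]=0;m[:,205:]=0;m[:115]=0;m[156:]=0
k,l,S,C=cv2.connectedComponentsWithStats(cv2.morphologyEx(m,cv2.MORPH_CLOSE,np.ones((3,3))),connectivity=4)
for i in range(1,k):
    if S[i,4]>150: print(S[i],C[i],px2w(t,*C[i],.151))
E
```

```text
t 6.6833 tcp [0.5343 0.1985 0.1718] F [-0.09  0.31 -4.46] gap 0.29
R cols x,y,z [[-0.9896, 0.1435, -0.0011], [0.0011, 0.0002, -1.0], [-0.1435, -0.9896, -0.0003]] q [0.16  0.53  1.632 0.    0.978 1.875]
sleeve [0.6435 0.2451 0.14  ]
rod [0.6253 0.2368 0.14  ]
ball [0.6058 0.2283 0.14  ]
nub [0.6013 0.2261 0.14  ]
yaw sleeve->ball 0.41937573871128525
rod->ball 0.4084676316860534
nub-ball 0.004975670731110182
dial-nub 0.07232842478550526
dial-ball yaw 0.4413665384873112
[179 115  26  29 341] [192.21994135 126.00293255] [0.68764952 0.24383878 0.151     ]
```

The gauge yaw is 0.42 and the tip is at (0.601, 0.226). From the current position the hub needs about a 1.9 mm lateral correction and 43.7 mm of forward travel for a 5 mm press. Going in slowly, to about 3 mm first.

```bash
python3 -m jog '[[[-0.4,0,-0.1],0],[[-0.9,0,-0.3],0],[[-1.4,0,-0.6],0],[[-1.9,0,-0.9],0],[[-2.3,0,-1.2],0],[[-2.56,0,-1.39],0],[[-2.8,0,-1.53],0],[[-3.0,0,-1.65],0],[[-3.2,0,-1.8],0],[[-3.4,0,-1.94],0],[[-3.55,0,-2.02],0],[[-3.66,0,-2.09],0],[[-3.66,0,-2.09],0],[[-3.66,0,-2.09],0]]' && python3 - <<'E'
from h import *
d=eyes.snapshot('wrist'); s,R=st(); tip=np.array([.6012,.2263,.14]); u,v=w2px(d,tip).astype(int); print(u,v)
np.savez('p1.npz',**{k:np.array(x) for k,x in d.items()})
x0,y0=u-70,v-90; print(x0,y0); cv2.imwrite('pics/p1.png',crop(d,x0,y0,150,120,5))
E
```

```text
t: 7.9
tcp_pos: [0.5725, 0.2138, 0.1712]
tool_rot: [-0.051, -0.705, 0.705, 0.051]
force: [-0.8, -0.4, -4.5]
finger_gap: 0.294
t 7.95 tcp [0.5725 0.2138 0.1712] F [-0.67  0.05 -3.76] gap 0.293
R cols x,y,z [[-0.9896, 0.1437, 0.0009], [-0.0009, -0.0002, -1.0], [-0.1437, -0.9896, 0.0003]] q [ 0.175  0.581  1.526 -0.     1.036  1.89 ]
290 192
220 102
```

View pics/p1.png

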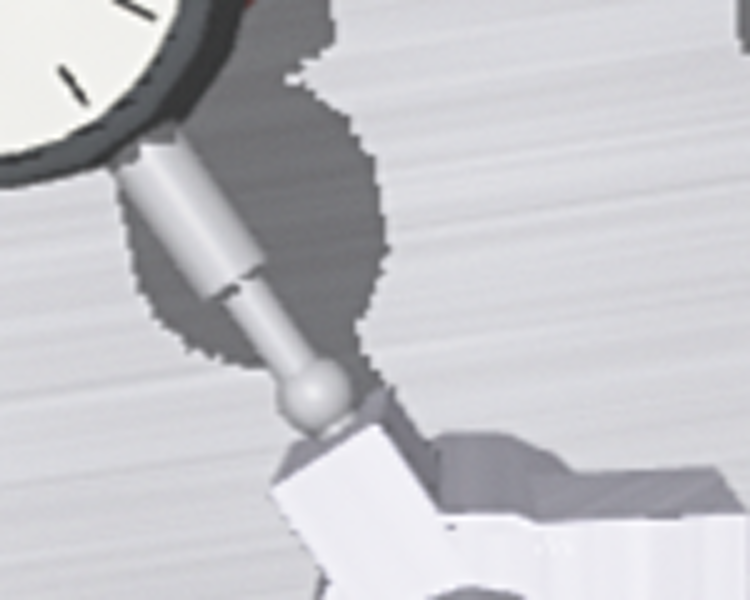

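The view shows the ball (315,390) touching the narrow face, whose top edge runs (272,490)-(372,427), centred. Computing the press depth.

```bash
cat > pr.py <<'E'
from h import *
def rep(d,x0,y0,S,ball,c1,c2):
    P=lambda p,z: px2w(d,x0+(p[0]+.5)/S-.5,y0+(p[1]+.5)/S-.5,z)
    g=np.array([.9135,.4067,0]); n=np.array([-.4067,.9135,0]); b0=np.array([.6058,.2283,.14])
    b=P(ball,.14); a,c=P(c1,.152),P(c2,.152); m=(a+c)/2; e=a-c
    print('ball in by',(b-b0)@g*1e3,'side',(b-b0)@n*1e3,'| face depth past free tip',(m-b0)@g*1e3+5,'side',(m-b)@n*1e3,'width',np.linalg.norm(e)*1e3,'skew deg',np.degrees(np.arctan2(e@g,abs(e@n))))
E
python3 - <<'E'
from pr import *
d=dict(np.load('p1.npz')); rep(d,220,102,5,(315,390),(272,490),(372,427))
E
```

```text
ball in by 4.51269309184304 side -0.1671193902024955 | face depth past free tip 3.615233989990532 side 1.417280917571219 width 14.15736097084261 skew deg -0.230953203594601
```

Depth now is about 3.6–4.5 mm, the face is square, and it's centred within about 1.4 mm. Going 1 mm further, holding, then backing off straight.

```bash
python3 -m jog '[[[-0.04,0,-0.02],0],[[-0.09,0,-0.05],0],[[-0.09,0,-0.05],0],[[-0.09,0,-0.05],0],[[-0.09,0,-0.05],0],[[-0.09,0,-0.05],0],[[-0.09,0,-0.05],0],[[-0.09,0,-0.05],0],[[-0.09,0,-0.05],0],[[-0.09,0,-0.05],0],[[-0.09,0,-0.05],0],[[-0.09,0,-0.05],0]]' && python3 - <<'E'
from h import *
d=eyes.snapshot('wrist'); np.savez('p1b.npz',**{k:np.array(x) for k,x in d.items()})
# shift of ball patch between p1 and p1b in gauge-fixed world: template match of ball+rod, compensated by camera motion
a=dict(np.load('p1.npz')); g=np.array([.9135,.4067,0]); p=np.array([.6085,.2295,.14])
u,v=w2px(a,p).round().astype(int); tpl=a['frame'][v-9:v+10,u-9:u+10]
r=cv2.matchTemplate(cv2.resize(d['frame'][v-25:v+26,u-25:u+26],None,fx=8,fy=8,interpolation=3),cv2.resize(tpl,None,fx=8,fy=8,interpolation=3),cv2.TM_CCOEFF_NORMED)
_,mx,_,l=cv2.minMaxLoc(r); q=np.array(l)/8+[u-16,v-16]; print(mx,(px2w(d,*q,.14)-px2w(a,u,v,.14))@g*1e3); st()
E
python3 -m jog '[[[0.4,0,0.25],0],[[1,0,0.63],0],[[1.8,0,1.13],0],[[2.6,0,1.64],0],[[3.3,0,2.08],0],[[3.68,0,2.32],0],[[3.68,0,2.32],0],[[3.68,0,2.32],0]]'
```

```text
t: 8.95
tcp_pos: [0.5739, 0.2142, 0.1713]
tool_rot: [-0.051, -0.705, 0.705, 0.051]
force: [-2.5, 0.1, -5.0]
finger_gap: 0.296
0.9829026460647583 1.3975015181842962
t 9.0 tcp [0.5738 0.2142 0.1713] F [-1.16 -0.06 -5.55] gap 0.29
R cols x,y,z [[-0.9896, 0.1438, 0.0001], [-0.0001, -0.0, -1.0], [-0.1438, -0.9896, 0.0]] q [ 0.175  0.582  1.522 -0.     1.037  1.89 ]
t: 9.67
tcp_pos: [0.5343, 0.1964, 0.1716]
tool_rot: [0.051, 0.705, -0.705, -0.051]
force: [-0.2, -0.4, -4.3]
finger_gap: 0.287
```

Pressed to about 5 mm and held 0.8 s. Now turning the hub +240° (−4.189 at the tool) for the middle arm.

```bash
python3 -m jog '[[[0,0,0],-0.04],[[0,0,0],-0.12],[[0,0,0],-0.23],[[0,0,0],-0.35],[[0,0,0],-0.47],[[0,0,0],-0.59],[[0,0,0],-0.71],[[0,0,0],-0.83],[[0,0,0],-0.95],[[0,0,0],-1.07],[[0,0,0],-1.19],[[0,0,0],-1.31],[[0,0,0],-1.43],[[0,0,0],-1.55],[[0,0,0],-1.67],[[0,0,0],-1.79],[[0,0,0],-1.9],[[0,0,0],-2.0],[[0,0,0],-2.06],[[0,0,0],-2.09]]' && python3 -m jog '[[[0,0,0],-0.04],[[0,0,0],-0.12],[[0,0,0],-0.23],[[0,0,0],-0.35],[[0,0,0],-0.47],[[0,0,0],-0.59],[[0,0,0],-0.71],[[0,0,0],-0.83],[[0,0,0],-0.95],[[0,0,0],-1.07],[[0,0,0],-1.19],[[0,0,0],-1.31],[[0,0,0],-1.43],[[0,0,0],-1.55],[[0,0,0],-1.67],[[0,0,0],-1.79],[[0,0,0],-1.9],[[0,0,0],-2.0],[[0,0,0],-2.07],[[0,0,0],-2.099]]' && python3 -m jog '[[[0,0,0],0],[[0,0,0],0]]' && python3 - <<'E'
from h import *
s,R=st()
for n in('wrist','top','scene'):
    d=eyes.snapshot(n); print(n,'hub mid',w2px(d,np.array(s['tcp_pos'])-[0,0,.031]),'tip',w2px(d,(.6012,.2263,.14)))
E
```

```text
t: 11.33
tcp_pos: [0.5351, 0.1967, 0.1714]
tool_rot: [-0.585, 0.397, -0.398, 0.585]
force: [0.5, -0.2, -4.3]
finger_gap: 0.291
t: 13.0
tcp_pos: [0.535, 0.1967, 0.1714]
tool_rot: [0.636, 0.31, -0.309, -0.636]
force: [0.1, 0.8, -4.6]
finger_gap: 0.296
t: 13.17
tcp_pos: [0.5347, 0.1967, 0.1714]
tool_rot: [0.636, 0.309, -0.308, -0.636]
force: [0.0, -0.0, -4.9]
finger_gap: 0.291
t 13.1667 tcp [0.5347 0.1967 0.1714] F [ 0.   -0.01 -4.88] gap 0.291
R cols x,y,z [[0.6197, 0.7848, 0.0007], [0.0009, 0.0002, -1.0], [-0.7848, 0.6197, -0.0007]] q [ 0.156  0.53   1.633  0.     0.977 -2.317]
wrist hub mid [317.20469769 227.85065392] tip [269.77350687 312.10607474]
top hub mid [211.71306229 193.35229634] tip [199.84882655 164.34803185]
scene hub mid [428.73426807 195.91413309] tip [443.58804853 214.50653683]
```

The wrist view is blocked by the gripper in this pose. The geometry already matched, though: the tip is 72.8 mm ahead of the hub axis with zero lateral offset. Pressing the middle arm with the same travel, then checking with the top and scene cameras.

```bash
python3 - <<'E'
from h import *
for n in('top','scene'):
    d=eyes.snapshot(n); np.savez(f'{n}_m0.npz',**{k:np.array(x) for k,x in d.items()})
E
python3 -m jog '[[[0.4,0,-0.21],0],[[1,0,-0.52],0],[[1.6,0,-0.84],0],[[2.2,0,-1.15],0],[[2.7,0,-1.42],0],[[3.0,0,-1.57],0],[[3.2,0,-1.68],0],[[3.4,0,-1.78],0],[[3.55,0,-1.86],0],[[3.7,0,-1.94],0],[[3.8,0,-1.99],0],[[3.85,0,-2.02],0],[[3.85,0,-2.02],0],[[3.85,0,-2.02],0],[[3.85,0,-2.02],0],[[3.85,0,-2.02],0],[[3.85,0,-2.02],0]]' && python3 - <<'E'
from h import *
st(); out=[]
for n,sz in(('top',None),('scene',None)):
    a=dict(np.load(f'{n}_m0.npz')); d=eyes.snapshot(n); np.savez(f'{n}_m1.npz',**{k:np.array(x) for k,x in d.items()})
    u,v=w2px(d,(.6012,.2263,.14)).astype(int); print(n,u-30,v-40)
    out.append(np.hstack([crop(q,u-30,v-40,66,48,6) for q in (a,d)]))
cv2.imwrite('pics/m1.png',np.vstack(out))
E
```

```text
t: 14.83
tcp_pos: [0.5735, 0.2143, 0.1712]
tool_rot: [-0.636, -0.308, 0.309, 0.636]
force: [-1.8, -0.2, -4.7]
finger_gap: 0.287
t 14.8333 tcp [0.5735 0.2143 0.1712] F [-1.79 -0.18 -4.72] gap 0.287
R cols x,y,z [[0.6191, 0.7853, -0.0004], [-0.0006, 0.0, -1.0], [-0.7853, 0.6191, 0.0005]] q [ 0.175  0.582  1.523  0.     1.037 -2.299]
top 169 124
scene 413 174
```

View pics/m1.png

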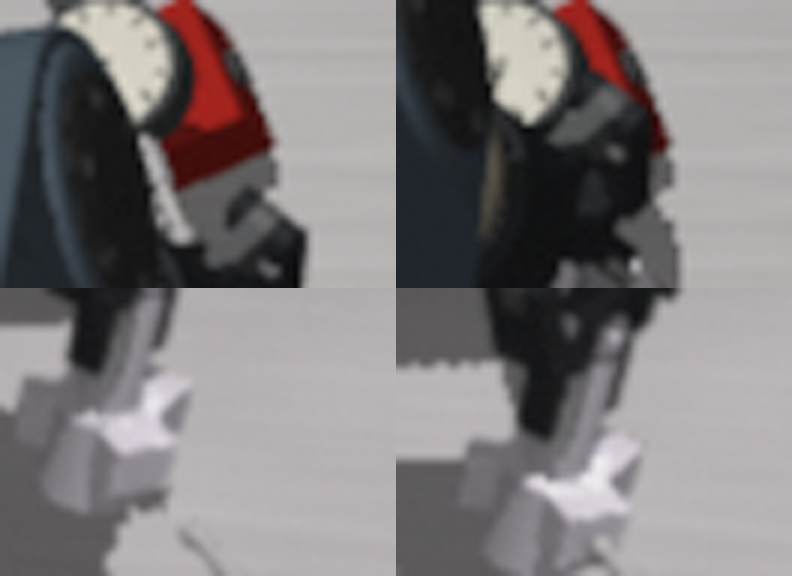

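The scene view shows the middle face against the plunger at crop (600,550), the force reading shows contact (about −1.8 N), and the TCP is the same as at the narrow press within 0.3 mm. Holding longer, backing off, and turning +2.094 for the wide arm.

```bash
python3 -m jog '[[[0,0,0],0],[[0,0,0],0],[[0,0,0],0],[[0,0,0],0],[[0,0,0],0],[[0,0,0],0],[[0,0,0],0]]' && python3 -m jog '[[[-0.4,0,0.21],0],[[-1,0,0.52],0],[[-1.8,0,0.94],0],[[-2.6,0,1.36],0],[[-3.3,0,1.73],0],[[-3.85,0,2.02],0],[[-3.85,0,2.02],0],[[-3.85,0,2.02],0]]' && python3 -m jog '[[[0,0,0],0.04],[[0,0,0],0.12],[[0,0,0],0.23],[[0,0,0],0.35],[[0,0,0],0.47],[[0,0,0],0.59],[[0,0,0],0.71],[[0,0,0],0.83],[[0,0,0],0.95],[[0,0,0],1.07],[[0,0,0],1.19],[[0,0,0],1.31],[[0,0,0],1.43],[[0,0,0],1.55],[[0,0,0],1.67],[[0,0,0],1.79],[[0,0,0],1.9],[[0,0,0],2.0],[[0,0,0],2.06],[[0,0,0],2.094]]' && python3 -m jog '[[[0,0,0],0],[[0,0,0],0]]' && python3 - <<'E'
from fit import *
s,R=st(); psi=np.arctan2(R[1,2],R[0,2]); print('wide dir',(2.135+psi+4*np.pi/3)%(2*np.pi))
g=np.array([.9135,.4067,0]); D=g*.0435; print('advance x,y,z',R.T@D*100)
r=np.array([.6012,.2263])-s['tcp_pos'][:2]; print('along',r@g[:2],'perp',r@[-.4067,.9135])
d=eyes.snapshot('wrist'); print('tip',w2px(d,(.6012,.2263,.14)))
E
```

```text
t: 15.52
tcp_pos: [0.5738, 0.2143, 0.1713]
tool_rot: [-0.636, -0.309, 0.309, 0.636]
force: [-0.9, -0.5, -5.8]
finger_gap: 0.29
t: 16.18
tcp_pos: [0.5341, 0.1964, 0.1716]
tool_rot: [0.636, 0.309, -0.308, -0.636]
force: [-0.4, -0.4, -4.6]
finger_gap: 0.289
t: 17.85
tcp_pos: [0.535, 0.1968, 0.1715]
tool_rot: [-0.585, 0.397, -0.398, 0.585]
force: [-0.1, -0.5, -4.8]
finger_gap: 0.291
t: 18.02
tcp_pos: [0.5347, 0.1967, 0.1714]
tool_rot: [-0.585, 0.396, -0.397, 0.586]
force: [-0.7, -0.4, -4.2]
finger_gap: 0.293
t 18.0167 tcp [0.5347 0.1967 0.1714] F [-0.69 -0.44 -4.16] gap 0.293
R cols x,y,z [[0.3718, -0.9283, 0.0002], [0.001, 0.0002, -1.0], [0.9283, 0.3718, 0.001]] q [ 0.156  0.53   1.633  0.     0.977 -0.225]
wide dir 0.4215683652253883
advance x,y,z [-1.64819389e-01  4.14484612e-03  4.34662879e+00]
along 0.07275711753122882 perp 3.431129039181396e-05
tip [424.91138256 225.48854088]
```

```bash
python3 -m jog '[[[-0.02,0,0.4],0],[[-0.04,0,1.1],0],[[-0.06,0,1.8],0],[[-0.1,0,2.5],0],[[-0.12,0,3.1],0],[[-0.13,0,3.4],0],[[-0.14,0,3.6],0],[[-0.15,0,3.8],0],[[-0.15,0,4.0],0],[[-0.16,0,4.15],0],[[-0.16,0,4.25],0],[[-0.16,0,4.35],0],[[-0.16,0,4.35],0],[[-0.16,0,4.35],0],[[-0.16,0,4.35],0],[[-0.16,0,4.35],0],[[-0.16,0,4.35],0],[[-0.16,0,4.35],0],[[-0.16,0,4.35],0],[[-0.16,0,4.35],0]]' && python3 - <<'E'
from h import *
s,R=st(); d=eyes.snapshot('wrist'); u,v=w2px(d,(.6012,.2263,.14)).astype(int); a=crop(d,u-60,v-50,100,100,4); print(u,v)
e=eyes.snapshot('scene'); u,v=w2px(e,(.6012,.2263,.14)).astype(int); b=crop(e,u-30,v-30,60,60,6.667); print(u,v)
cv2.imwrite('pics/wd.png',np.hstack([a,b[:400,:400]]))
E
python3 -m jog '[[[0,0,0],0],[[0,0,0],0],[[0,0,0],0]]'
```

```text
t: 19.73
tcp_pos: [0.5739, 0.2141, 0.1713]
tool_rot: [0.585, -0.397, 0.397, -0.585]
force: [-1.3, -0.5, -4.4]
finger_gap: 0.291
t 19.7333 tcp [0.5739 0.2141 0.1713] F [-1.3  -0.54 -4.41] gap 0.291
R cols x,y,z [[0.3709, -0.9287, -0.0], [-0.0001, -0.0, -1.0], [0.9287, 0.3709, -0.0001]] q [ 0.175  0.582  1.522  0.     1.037 -0.205]
359 227
443 214
t: 20.08
tcp_pos: [0.5739, 0.2141, 0.1713]
tool_rot: [0.585, -0.397, 0.397, -0.585]
force: [-0.7, -0.0, -5.6]
finger_gap: 0.291
```

View pics/wd.png

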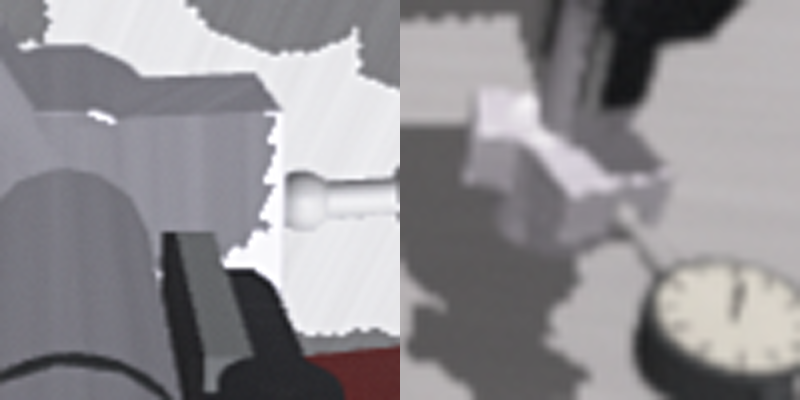

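The wrist view shows the ball (308,198) against the wide face (edge at x≈285), and the scene view shows the plunger meeting the middle of the face. Computing depth, and the rail position from the first top image.

```bash
python3 - <<'E'
from h import *
d=eyes.snapshot('wrist'); b=px2w(d,375.6,226.1,.14); b0=np.array([.6058,.2283,.14]); g=np.array([.9135,.4067,0]); n=np.array([-.4067,.9135,0])
print('in',(b-b0)@g*1e3,'side',(b-b0)@n*1e3)
t=eyes.snapshot('top'); 
C=lambda u,v,z: np.round(px2w(t,355+(u+.5)/6-.5,180+(v+.5)/6-.5,z),4)
# flange top (z .012) corners; from crop c2
print('flange L-top',C(67,86,.012),'R-top',C(660,86,.012),'L-bot',C(70,300,.012),'R-bot',C(668,305,.012))
print('rail top left/right edge line',C(75,130,.06),C(706,130,.06),'bottom',C(75,228,.06),C(706,228,.06))
print('spindle tops',C(215,155,.14),C(677,157,.14))
E
```

```text
in 5.713857065446065 side 0.9159227596042967
flange L-top [ 0.5503 -0.1602  0.012 ] R-top [ 0.5497 -0.4102  0.012 ] L-bot [ 0.4597 -0.16    0.012 ] R-bot [ 0.4575 -0.409   0.012 ]
rail top left/right edge line [ 0.5258 -0.1585  0.06  ] [ 0.5253 -0.4112  0.06  ] bottom [ 0.4862 -0.1578  0.06  ] [ 0.4859 -0.4092  0.06  ]
spindle tops [ 0.5069 -0.2019  0.14  ] [ 0.5059 -0.3713  0.14  ]
```

The wide press is about 5.5 mm deep and was held. The rail measures 250 mm long and 39.5 mm across, so its middle is at (0.5055, -0.286). Retreating, lifting, then going over the rail.

```bash
python3 -m jog '[[[0,0,-0.4],0],[[0.04,0,-1.1],0],[[0.08,0,-2],0],[[0.12,0,-3],0],[[0.16,0,-4],0],[[0.16,0,-4.35],0],[[0.16,-1,-4.35],0],[[0.16,-2.5,-4.35],0],[[0.16,-4.5,-4.35],0],[[0.16,-6,-4.35],0],[[0.16,-6.4,-4.35],0],[[0.16,-6.4,-4.35],0]]' && python3 -m jog '[[[0.7,0,-0.3],0],[[2.3,0,-1.1],0.02],[[4.5,0,-2.1],0.04],[[7,0,-3.3],0.06],[[9.5,0,-4.5],0.08],[[12,0,-5.7],0.1],[[15,0,-7.1],0.13],[[18,0,-8.5],0.16],[[21,0,-9.9],0.19],[[24,0,-11.3],0.22],[[27,0,-12.7],0.25],[[30,0,-14.2],0.28],[[33,0,-15.6],0.31],[[36,0,-17],0.34],[[38.5,0,-18.2],0.36],[[40.5,0,-19.1],0.37],[[42,0,-19.8],0.381],[[43,0,-20.3],0.381],[[43.6,0,-20.6],0.381],[[43.7,0,-20.6],0.381]]' && python3 -m jog '[[[0,0,0],0],[[0,0,0],0],[[0,0,0],0]]' && python3 - <<'E'
from fit import *
s,R=st(); tcp=np.array(s['tcp_pos']); d=eyes.snapshot('wrist'); im=d['frame'][:,:,::-1].copy()
T=lambda p: tuple(w2px(d,p).round().astype(int).tolist())
c=np.array([.5055,-.286]); q=[(c[0]+a*.02,c[1]+b*.125,.06) for a,b in((-1,-1),(1,-1),(1,1),(-1,1))]
for i in range(4): cv2.line(im,T(q[i]),T(q[(i+1)%4]),(0,0,255),1)
for sgn in(1,-1):
    cv2.polylines(im,[np.array([T((c[0]+.018*np.cos(a),c[1]+sgn*.085+.018*np.sin(a),.06)) for a in np.linspace(0,6.3,40)])],True,(0,255,0),1)
    print(T((c[0],c[1]+sgn*.085,.06)),T((c[0],c[1]+sgn*.085,.14)))
np.savez('r.npz',**{k:np.array(x) for k,x in d.items()})
cv2.imwrite('pics/r1.png',im)
E
```

```text
t: 21.18
tcp_pos: [0.5358, 0.1968, 0.2376]
tool_rot: [-0.584, 0.395, -0.398, 0.587]
force: [-0.2, 0.7, -4.7]
finger_gap: 0.295
t: 22.85
tcp_pos: [0.5045, -0.2863, 0.2347]
tool_rot: [-0.5, 0.501, -0.5, 0.5]
force: [0.1, 0.3, -4.1]
finger_gap: 0.288
t: 23.1
tcp_pos: [0.5049, -0.2843, 0.2353]
tool_rot: [-0.5, 0.5, -0.5, 0.5]
force: [-0.2, -0.9, -5.0]
finger_gap: 0.294
t 23.1 tcp [ 0.5049 -0.2843  0.2353] F [-0.16 -0.89 -4.98] gap 0.294
R cols x,y,z [[0.0005, -1.0, -0.0008], [-0.0004, 0.0008, -1.0], [1.0, 0.0005, -0.0004]] q [-0.706  0.462  1.544  0.     1.136 -0.706]
(315, 107) (315, 102)
(315, 253) (315, 290)
```

The picture limit is reached, so I'll continue numerically. Profiling the rail edges and spindle c in the wrist image.

```bash
python3 - <<'E'
from h import *
d=dict(np.load('r.npz')); G=cv2.cvtColor(d['frame'],cv2.COLOR_RGB2GRAY).astype(float)
for y in (.120,.113,.108,.060,.055,.05):
    r=w2px(d,(.5055,-.286+y,.06)); v=int(round(r[1])); p=G[v-1:v+2,250:385].mean(0); gr=np.diff(p)
    top=sorted(np.argsort(-abs(gr))[:12]); print('y',y,'row',v,[(int(250+i),int(round(gr[i])),round(float(px2w(d,250+i+.5,v,.06)[0]),4)) for i in top])
    print(p[::5].astype(int).tolist())
# spindle c top
u,v=w2px(d,(.5055,-.201,.14)); w=G[int(v)-32:int(v)+33,int(u)-32:int(u)+33]
for k in range(0,65,4): print(w[k,::4].astype(int).tolist())
E
```

```text
y 0.12 row 71 [(250, -4, 0.4391), (252, 4, 0.4412), (296, -50, 0.4865), (297, -65, 0.4876), (298, -16, 0.4886), (307, -4, 0.4979), (327, 4, 0.5185), (333, -4, 0.5247), (334, 12, 0.5257), (335, 93, 0.5267), (336, 24, 0.5278), (337, -4, 0.5288)]
[233, 234, 232, 232, 233, 234, 233, 234, 232, 236, 111, 112, 111, 112, 114, 113, 112, 118, 233, 232, 234, 232, 233, 231, 231, 233, 232]
y 0.113 row 79 [(276, 5, 0.4656), (277, -56, 0.4667), (278, -77, 0.4677), (279, -8, 0.4688), (280, 8, 0.4698), (286, -23, 0.476), (287, -15, 0.4771), (297, 28, 0.4874), (298, 13, 0.4885), (353, 66, 0.5456), (354, 56, 0.5466), (355, 4, 0.5476)]
[234, 234, 231, 232, 234, 235, 101, 109, 72, 73, 111, 111, 110, 111, 112, 111, 111, 109, 112, 110, 112, 232, 234, 231, 232, 233, 234]
y 0.108 row 84 [(276, 5, 0.4655), (277, -54, 0.4665), (278, -75, 0.4676), (279, -8, 0.4686), (280, 5, 0.4696), (286, -23, 0.4759), (287, -15, 0.4769), (297, 27, 0.4874), (298, 14, 0.4884), (352, 13, 0.5447), (353, 99, 0.5457), (354, 20, 0.5468)]
[235, 233, 231, 232, 234, 235, 105, 109, 72, 73, 111, 111, 108, 117, 109, 110, 111, 107, 112, 11
[... 1879 characters left out ...]
9, 243, 243, 243, 241, 234, 253, 109, 113, 109]
[69, 70, 71, 69, 88, 126, 244, 239, 237, 244, 242, 245, 229, 254, 107, 113, 110]
[69, 69, 69, 67, 84, 128, 172, 241, 237, 238, 242, 242, 230, 236, 111, 112, 110]
[68, 69, 67, 66, 65, 136, 122, 187, 245, 241, 234, 229, 240, 138, 109, 112, 111]
[76, 67, 67, 67, 65, 83, 129, 207, 216, 225, 217, 232, 227, 104, 109, 112, 110]
[108, 106, 67, 65, 67, 67, 91, 244, 242, 241, 247, 159, 103, 106, 110, 114, 110]
[104, 105, 68, 66, 68, 108, 109, 104, 103, 100, 103, 105, 106, 113, 109, 113, 109]
[102, 108, 68, 65, 65, 106, 108, 104, 105, 105, 108, 105, 107, 111, 109, 114, 111]
[103, 106, 65, 67, 63, 106, 108, 106, 106, 105, 107, 106, 105, 106, 109, 113, 110]
```

The rail top spans x 0.487–0.527 in the wrist view, so its middle is about 0.507 (the top view said 0.5055); I'll use 0.5065. Descending to just above the rail.

```bash
python3 -m jog '[[[0.08,0.5,0.08],0],[[0.15,1.5,0.15],0],[[0.15,3,0.15],0],[[0.15,4.7,0.15],0],[[0.15,6.4,0.15],0],[[0.15,8,0.15],0],[[0.15,9.2,0.15],0],[[0.15,10,0.15],0],[[0.15,10.5,0.15],0],[[0.15,10.7,0.15],0],[[0.15,10.7,0.15],0],[[0.15,10.7,0.15],0],[[0.15,10.7,0.15],0],[[0.15,10.7,0.15],0]]' && python3 - <<'E'
from fit import *
P=[];
for i in range(6):
    d=eyes.snapshot('wrist' if i%2 else 'top'); P.append(manip.sense()['tcp_pos'])
print(np.mean(P,0),np.std(P,0)); s,R=st()
d=eyes.snapshot('wrist'); G=cv2.cvtColor(d['frame'],cv2.COLOR_RGB2GRAY).astype(float)
for y in (.118,.122,.055):
    v=int(round(w2px(d,(.5065,-.286+y,.06))[1])); p=G[v-1:v+2,220:420].mean(0); gr=np.diff(p); t=sorted(np.argsort(-abs(gr))[:8])
    print(v,[(int(220+i),int(gr[i]),round(float(px2w(d,220+i+.5,v,.06)[0]),4)) for i in t])
# hub arms in same view: bright rows at arm-top height
tcp=np.mean(P,0); print('stemtop pred',w2px(d,tcp+[0,0,.049]))
u,v=w2px(d,tcp+[0,0,.049]).round().astype(int); print(G[v,u-45:u+46:3].astype(int).tolist())
E
```

```text
t: 24.32
tcp_pos: [0.5068, -0.2875, 0.1291]
tool_rot: [0.5, -0.5, 0.501, -0.5]
force: [0.4, 0.5, -5.0]
finger_gap: 0.29
[ 0.50657921 -0.28735397  0.12875263] [9.94556031e-05 8.35003516e-05 1.80116670e-04]
t 24.6167 tcp [ 0.5064 -0.2873  0.1285] F [-0.36 -0.4  -4.39] gap 0.287
R cols x,y,z [[-0.001, -1.0, 0.0002], [0.0003, -0.0002, -1.0], [1.0, -0.001, 0.0003]] q [-0.708  0.606  1.634 -0.     0.902 -0.707]
43 [(273, -3, 0.4799), (283, -11, 0.4866), (284, -77, 0.4873), (285, -46, 0.4879), (286, 5, 0.4886), (343, 63, 0.5266), (344, 53, 0.5273), (345, 9, 0.5279)]
36 [(283, -23, 0.4867), (284, -76, 0.4874), (285, -36, 0.4881), (286, 7, 0.4887), (342, -5, 0.5258), (343, 32, 0.5265), (344, 75, 0.5272), (345, 19, 0.5278)]
139 [(263, -62, 0.4701), (264, -75, 0.4708), (274, -22, 0.4781), (275, -18, 0.4788), (287, 25, 0.4875), (288, 14, 0.4882), (364, 107, 0.5434), (365, 21, 0.5442)]
stemtop pred [312.37204147 309.92455007]
[32, 31, 30, 30, 29, 78, 123, 139, 139, 140, 143, 44, 49, 47, 45, 47, 49, 48, 48, 47, 46, 47, 45, 142, 143, 144, 145, 136, 26, 31, 32]
```

The wrist frame puts the stem about 1.4 mm off its predicted column, so there's a calibration bias. I'll check whether it varies, and re-measure the rail edges sub-pixel in the top view, which agreed with the robot at the grasp.

```bash
python3 - <<'E'
from h import *
tcp=np.array([.5066,-.2874,.1288])
for i in range(2):
    d=eyes.snapshot('wrist'); print('stem pred',w2px(d,tcp+[0,0,.049]))
print('old: w3-like', {k:w2px(dict(np.load('p1.npz')),np.array([.5728,.2139,.1713])+[0,0,.049]) for k in 'a'}, w2px(dict(np.load('r.npz')),np.array([.5050,-.2858,.2353])+[0,0,.049]))
t=eyes.snapshot('top') ; old=cv2.cvtColor(cv2.imread('pics/top0.png'),cv2.COLOR_BGR2GRAY).astype(float)
for c0,c1 in((400,445),(402,420),(425,448)):
    p=old[190:236,c0:c1].mean(1); gr=np.diff(p); u=(c0+c1-1)/2
    print([(190+i,round(float(gr[i]),1),round(float(px2w(t,u,190+i+.5,.012)[0]),4),round(float(px2w(t,u,190+i+.5,.06)[0]),4)) for i in range(45) if abs(gr[i])>3])
E
```

```text
stem pred [312.47443705 310.26053809]
stem pred [312.5049932  310.37446205]
old: w3-like {'a': array([317.61271319, 310.78500076])} [312.09893076 312.61598362]
[(192, -24.1, 0.5536, 0.5468), (193, -48.4, 0.551, 0.5444), (194, -18.3, 0.5485, 0.542), (200, 8.3, 0.5331, 0.5273), (202, -9.9, 0.528, 0.5225), (216, -9.3, 0.4925, 0.4887), (217, -16.4, 0.49, 0.4863), (218, -6.3, 0.4875, 0.4839), (224, 17.2, 0.4724, 0.4695), (225, 13.6, 0.4699, 0.4671), (229, 49.4, 0.4599, 0.4575), (230, 37.2, 0.4574, 0.4552)]
[(192, -24.1, 0.5537, 0.5469), (193, -48.2, 0.5511, 0.5445), (194, -16.8, 0.5485, 0.542), (200, 7.3, 0.5332, 0.5274), (202, -9.1, 0.5281, 0.5225), (216, -10.1, 0.4926, 0.4887), (217, -16.4, 0.49, 0.4863), (218, -6.4, 0.4875, 0.4839), (224, 17.7, 0.4724, 0.4695), (225, 13.7, 0.4699, 0.4671), (229, 51.7, 0.4599, 0.4576), (230, 35.8, 0.4574, 0.4552)]
[(192, -23.9, 0.5535, 0.5468), (193, -48.1, 0.5509, 0.5443), (194, -20.7, 0.5484, 0.5419), (200, 9.4, 0.533, 0.5273), (202, -10.7, 0.5279, 0.5224), (216, -8.3, 0.4925, 0.4886), (217, -16.2, 0.49, 0.4862), (218, -6.5, 0.4874, 0.4838), (224, 14.4, 0.4724, 0.4694), (225, 12.2, 0.4698, 0.4671), (229, 42.3, 0.4598, 0.4575), (230, 35.9, 0.4573, 0.4551), (231, 7.5, 0.4548, 0.4528), (232, 4.3, 0.4523, 0.4504), (233, 3.3, 0.4498, 0.448)]
```

Top view: flange middle 0.5050, rail top 0.5056; bias-corrected wrist: 0.5058. Target is 0.5055, so shifting −1.0 mm in x and +1.9 mm in y, then lowering gently.

```bash
python3 -m jog '[[[-0.1,0,-0.06],0],[[-0.19,0.1,-0.11],0],[[-0.19,0.25,-0.11],0],[[-0.19,0.4,-0.11],0],[[-0.19,0.4,-0.11],0],[[-0.19,0.4,-0.11],0],[[-0.19,0.4,-0.11],0]]' && python3 -m jog '[[[0,0.03,0],0],[[0,0.06,0],0],[[0,0.1,0],0],[[0,0.1,0],0],[[0,0.1,0],0],[[0,0.1,0],0]]' && python3 -m jog '[[[0,0.03,0],0],[[0,0.06,0],0],[[0,0.06,0],0],[[0,0.06,0],0],[[0,0.06,0],0]]'
```

```text
t: 25.4
tcp_pos: [0.5053, -0.2853, 0.1243]
tool_rot: [0.5, -0.5, 0.5, -0.5]
force: [-0.2, 1.2, -4.3]
finger_gap: 0.292
t: 25.9
tcp_pos: [0.5054, -0.2854, 0.1234]
tool_rot: [0.5, -0.5, 0.5, -0.5]
force: [0.0, 0.3, -4.3]
finger_gap: 0.293
t: 26.32
tcp_pos: [0.5054, -0.2854, 0.1233]
tool_rot: [0.5, -0.5, 0.5, -0.5]
force: [-1.5, 0.5, 3.5]
finger_gap: 0.291
```

Contact with the rail (force change about +8 N). Releasing, then straight up.

```bash
python3 -m jog '[[[0,-0.03,0],0],[[0,-0.03,0],0],[[0,-0.03,0],0],[[0,-0.03,0],0],[[0,-0.03,0],0],[[0,-0.03,0],0],[[0,-0.03,0],0],[[0,-0.03,0],0]]' 5 20 && python3 -m jog '[[[0,-0.3,0],0],[[0,-1,0],0],[[0,-2.5,0],0],[[0,-4.5,0],0],[[0,-7,0],0],[[0,-10,0],0],[[0,-13,0],0],[[0,-15,0],0],[[0,-16,0],0],[[0,-16,0],0],[[0,-16,0],0]]' && python3 -m jog '[[[-1,0,-1],0],[[-3,0,-2],0],[[-6,0,-3],0],[[-9,0,-4],0],[[-12,0,-5],0],[[-15,0,-6],0],[[-18,0,-6],0],[[-21,0,-6],0],[[-23,0,-6],0],[[-24,0,-6],0],[[-24,0,-6],0],[[-24,0,-6],0]]' && python3 - <<'E'
from fit import *
s,R=st(); hp=hub_parts()
d=eyes.snapshot('top'); u,v=w2px(d,(.5055,-.2855,.1)).astype(int); box=(u-25,v-25,50,50); x0,y0,w,h=box
im=d['frame'][y0:y0+h,x0:x0+w].astype(int); 
for th in(150,):
    m=cv2.morphologyEx((im.min(2)>th).astype(np.uint8),cv2.MORPH_CLOSE,np.ones((5,5))); k,l,S,_=cv2.connectedComponentsWithStats(m)
    j=l[l.shape[0]//2-3:l.shape[0]//2+3,w//2-3:w//2+3]; print(S.tolist(),np.unique(j))
    m=(l==max(1,j.max()))*1.
    yaw0=2.135; print('fit',np.round(fit(d,hp,m,box,.06,(.5055,-.2855,yaw0)),4))
# spindles moved? compare with first top picture
o=cv2.imread('pics/top0.png')[:,:,::-1].astype(int); 
for n,(a,b) in dict(a=(292,186),b=(243,235),c=(388,209),d=(463,209)).items():
    print(n,np.abs(d['frame'][b-15:b+16,a-15:a+16].astype(int)-o[b-15:b+16,a-15:a+16]).mean().round(1))
E
```

```text
t: 26.98
tcp_pos: [0.5053, -0.2853, 0.123]
tool_rot: [0.5, -0.5, 0.5, -0.5]
force: [-0.1, -0.6, -0.5]
finger_gap: 0.589
t: 27.9
tcp_pos: [0.505, -0.2851, 0.2829]
tool_rot: [-0.5, 0.5, -0.5, 0.5]
force: [0.4, 0.6, 0.0]
finger_gap: 0.586
t: 28.9
tcp_pos: [0.4453, -0.0454, 0.2821]
tool_rot: [0.501, -0.5, 0.5, -0.5]
force: [-0.1, -0.4, -0.1]
finger_gap: 0.587
t 28.9 tcp [ 0.4453 -0.0454  0.2821] F [-0.1  -0.4  -0.07] gap 0.587
R cols x,y,z [[0.0002, -1.0, 0.0001], [-0.0018, -0.0001, -1.0], [1.0, 0.0002, -0.0018]] q [-3.520e-01  2.190e-01  1.790e+00 -1.000e-03  1.135e+00 -3.510e-01]
[[0, 11, 50, 39, 1514], [0, 0, 50, 38, 968], [0, 49, 4, 1, 4], [29, 49, 14, 1, 14]] [0 1]
fit [ 5.503000e-01 -2.893000e-01  1.111700e+00  4.832706e+02  9.680000e+02]
a 59.3
b 39.9
c 7.9
d 10.5
```

The hub mask merged with the bright bench and the arm covers spindles a and b, so this check is inconclusive. Moving the arm away and rechecking with a stricter mask.

```bash
python3 -m jog '[[[-1,0,-0.4],0],[[-3.5,0,-1.3],0],[[-7,0,-2.6],0],[[-10.5,0,-3.8],0],[[-14,0,-5.1],0],[[-17.5,0,-6.4],0],[[-21,0,-7.6],0],[[-24.5,0,-8.9],0],[[-28,0,-10.2],0],[[-31.5,0,-11.5],0],[[-35,0,-12.7],0],[[-38.5,0,-14],0],[[-42,0,-15.3],0],[[-45,0,-16.4],0],[[-48,0,-17.5],0],[[-51,0,-18.5],0],[[-53,0,-19.3],0],[[-54.5,0,-19.8],0],[[-55,0,-20],0],[[-55,0,-20],0]]' && python3 - <<'E'
from fit import *
s,R=st(); hp=hub_parts(); d=eyes.snapshot('top'); o=cv2.imread('pics/top0.png')[:,:,::-1].astype(int); f=d['frame'].astype(int)
u,v=w2px(d,(.5055,-.2855,.1)).astype(int); box=(u-24,v-24,48,48); x0,y0,w,h=box
m=((f-o)[y0:y0+h,x0:x0+w].mean(2)>20).astype(np.uint8); m=cv2.morphologyEx(m,cv2.MORPH_CLOSE,np.ones((5,5))); k,l,S,_=cv2.connectedComponentsWithStats(m); j=1+np.argmax(S[1:,4]); m=(l==j)*1.
print('fit',np.round(fit(d,hp,m,box,.06,(.5055,-.2855,2.135)),4),'expected yaw 2.135')
for n,(a,b) in dict(a=(292,184),b=(243,234),c=(388,209),d=(463,209)).items():
    A=o[b-12:b+13,a-12:a+13].mean(2).astype(np.float32); B=f[b-12:b+13,a-12:a+13].mean(2).astype(np.float32)
    T=lambda X:(X>185).astype(np.float32)
    mo=[cv2.moments(T(X)) for X in(A,B)]; print(n,[(round(q['m10']/q['m00'],2),round(q['m01']/q['m00'],2),q['m00']) for q in mo],'diff',np.abs(A-B).mean().round(1))
E
```

```text
t: 30.62
tcp_pos: [0.246, 0.5054, 0.2825]
tool_rot: [0.5, -0.5, 0.5, -0.5]
force: [-1.3, 0.9, 0.1]
finger_gap: 0.581
t 30.6167 tcp [0.246  0.5054 0.2825] F [-1.25  0.86  0.14] gap 0.581
R cols x,y,z [[-0.0004, -1.0, 0.0005], [-0.0003, -0.0005, -1.0], [1.0, -0.0004, -0.0003]] q [ 0.919  0.386  1.53  -0.     1.227  0.919]
fit [ 5.045000e-01 -2.875000e-01  2.122400e+00  1.095529e+02  5.850000e+02] expected yaw 2.135Traceback (most recent call last):
  File "<stdin>", line 9, in <module>
ZeroDivisionError: float division by zero
```

The hub is upright on the rail at (0.5045, -0.2875), yaw 2.12, with the rail at x≈0.505 in the same camera. One last check that the spindles are unmoved.

```bash
python3 - <<'E'
from h import *
o=cv2.imread('pics/top0.png'); f=eyes.snapshot('top')['frame'][:,:,::-1]
for n,(a,b) in dict(a=(292,184),b=(243,234),c=(388,209),d=(463,209)).items():
    T=cv2.resize(o[b-11:b+12,a-11:a+12],None,fx=4,fy=4,interpolation=2); B=cv2.resize(np.ascontiguousarray(f[b-15:b+16,a-15:a+16]),None,fx=4,fy=4,interpolation=2)
    r=cv2.minMaxLoc(cv2.matchTemplate(B,T,cv2.TM_CCOEFF_NORMED)); print(n,round(r[1],3),(np.array(r[3])/4-4))
E
```

```text
a 1.0 [0. 0.]
b 1.0 [0. 0.]
c 1.0 [0. 0.]
d 1.0 [0. 0.]
```

```bash
python3 -c "
from station import workorder; print(workorder.sign_off())"
```

```text
the job is handed in; nothing more can be done
None
```

I gripped the hub by its stem and pressed the gauge with the narrow, middle and wide arms in that order. Each press was held still for over 0.5 s. I then set the hub on the middle of the rail, let go, and handed the job in at about 31 s of the 72 s.

**Presses:**
- **Narrow arm:** measured 5–6 mm deep. The face was square to the plunger and centred within about 1.5 mm.
- **Middle arm:** depth not measured, because the gripper blocked the wrist camera. It was driven to the same TCP position as the narrow press within 0.3 mm, and the force reading and scene picture both showed contact.
- **Wide arm:** measured about 5.7 mm deep. The plunger met the middle of the face.

**Placing:** I lowered the hub until the rail pushed back by about 8 N, then released it. A fit to the final top-camera image has the hub upright at (0.5045, -0.2875), about 1 mm from the rail's centreline.

**Spindles:** all four match the first picture, with 0 px shift.

**Disagreements:**
- The wrist camera was biased by about 1.4 mm over the rail. I relied on the top camera, which had agreed with the robot at the grasp.
- The first hub-position check after release was unusable because of a bad mask. I repeated it once the arm was clear.
- I reached the 12-picture limit before placing, so the placement was checked only from measurements.

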